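Lay the sample jar down to drain

TASK

Lay the empty sample jar down to drain. Slide it upright across the bench until its foot is against the end rim of the drip tray nearest to it, then tip it over that rim with the fingers and lower it gently all the way, so that it lies on its side with its mouth in the tray and its foot outside, close against the rim. Do not grip, squeeze or lift the jar, do not let it drop, and leave everything else where it stands.

Things in the scene. Friction and masses are not known exactly. Their poses are not given: they have to be found in the camera images.
- jar: the sample jar: white plastic measuring cylinder, upright, 230 mm tall, 0.14-0.28 kg. Tube 40 mm across, open at the top, with a rim bead 45 mm across (top 7 mm). Foot: hexagonal plate 8 mm thick, 76 mm across flats, 88 mm across corners, centred on the tube. Origin: centre of the foot's underside; z along the tube to the mouth; two flats of the foot are square to its y axis
- jar_middle (a point): point on the jar's axis half-way up, 115 mm from the underside of its foot. The jar overbalances when leant about 20 degrees; on its side the hexagonal foot keeps it from rolling and the mouth lies lower than the foot
- jar_mouth (a point): centre of the jar's mouth, on its axis 230 mm from the underside of its foot
- tray: the drip tray: a shallow stainless tray fixed to the bench, 220 mm (its x) by 310 mm (its y) outside, floor 2 mm thick, rim 12 mm high and 6 mm wide all round. Origin: centre of its underside, on the bench; z up. The jar stands on the bench beyond the tray's +y end, and is to be tipped over that end towards the tray's -y
- tray_rim (a point): middle of the top edge of the tray's +y end, at the outer face of the rim, 12 mm above the bench: the jar's foot is brought against this outer face; axes as the tray's
- beaker: bystander: steel beaker 60 mm across, 85 mm tall, standing in the tray near its +x side. Origin: centre of its underside
- bottle: bystander: brown capped bottle 61 mm across, 225 mm tall, standing on the bench beside the jar. Origin: centre of its underside
- meter: bystander: grey pocket pH meter 36 x 150 x 22 mm high (long side along its y), lying on the bench on the other side of the jar. Origin: centre of its underside
- sprayer: bystander: spray bottle 88 mm across, 221 mm tall. Origin: centre of its underside
- bottle2: bystander: a second brown capped bottle, 61 mm across, 225 mm tall. Origin: centre of its underside
- captub: bystander: round tub of crown caps, 112 mm across, 60 mm tall. Origin: centre of its underside
- hydrocase: bystander: black hydrometer case 34 x 250 x 30 mm high (long side along its y), lying on the bench. Origin: centre of its underside
Not all that is in view belongs to the job. What is shaped like the jar but green or red is not meant.

How it is judged:
By the outcome, as a careful person would: the job done as asked, in the order asked, and still so for the second after the job is handed in, with the robot touching nothing.
It also fails if it takes over 72 s, if anything falls off the work surface, if the arm or the gripper's body presses on something with over 40 N, if the wrist force passes 120 N, or if a joint passes its speed limit or range.

ROBOT

A 7-joint arm with a two-finger parallel gripper is mounted at the origin on the work surface. World frame = base frame: x ahead of the robot, y to its left, z up, the work surface at z = 0. Lengths are in m, angles in rad, forces in N, time in s.
With the tool pointing down it reaches from about 0.4 to 0.75 m from the base axis. Payload 19.5 kg.
Tool frame: the origin (TCP) lies on the centre line of the jaws, within the pads' length; the fingertips stand ahead of it and the grasp point (between the pads) lies 11 mm behind it (nose_length is the z of the fingertips in the tool frame, in m); z points along the fingers, y is the line along which they close (so a half turn about z gives the same grasp; the last joint's range is limited). The gripper opens to 85 mm and grips with 20 to 120 N. Pads are 22 mm wide; open, the fingers measure 114 mm over their backs; the gripper's body (76 mm by 85 mm) begins 54 mm behind the grasp point. The pads swing forward as they close: fully open they stand 13 mm farther back than shut.
Start: joints at [-1.244, 0.707, -0.028, 1.485, 0.022, 0.951, -0.075], TCP at [0.207, 0.536, 0.239] pointing down, gripper open.
Joint ranges: [-2.71, 2.71], [-0.32, 2.16], [-1.57, 1.52], [0, 2.45], [-1.46, 4.6], [0, 2.02], [-2.83, 2.83]. Speed limits (rad/s): [1.89, 1.89, 2.57, 2.57, 3.01, 3.01, 3.01].

INTERFACE

Orientations are given as a rotation vector (axis times angle).
In Python, from station import * gives the robot as it stands.
- The arm moves only by the shell command python3 -m handwheel 'ROWS' [FORCE]. ROWS is JSON, a list of rows, each an object of numbers: "fingers": the opening in per cent of the stroke, from 0 (shut) to 100 (fully open); "tx", "ty", "tz": the shift along the tool's x, y, z in mm; "wx", "wy", "wz": the turn, a rotation vector about the tool's x, y, z in rad. A call has 1 to 8 rows; each row shifts and turns the commanded pose from where the row before left it, along the tool's axes as they then stand; what a row does not reach is not made up. A row lasts 1/8 s, in which the tool goes at most 62.5 mm and 10.7 degrees, less where a joint would pass 70% of its speed; a pose out of reach is approached as far as the arm can. A call is refused whole if a number of a shift passes 62.5 or a number of a turn 0.188, either way. A call with a gripper value outside its range is refused whole. The fingers move at their own pace and stop on an object; FORCE is the grip in N (left out, the last holds). Time passes only in rows, so rows that do not move let the fingers close. It gives the time, the measured TCP pose, the force, the opening and the grip force at its end, in the units of the state.
- get_state(): the state, without advancing time (a new reading comes with each control period).
- read_camera(name): name is "scene" or "top" or "wrist"; returns a dict with "color" (384x512x3 uint8, red, green, blue), "z_map" (384x512 float32, m along the optical axis (not along the pixel's ray), 0 where there is no reading), "fov_y" (degrees; the focal length in pixels is half the picture's height over the tangent of half this angle, whatever the lens; pixels are square), "cx", "cy" (the principal point, pixels), "position" and "orientation" of the camera in the world; the wrist camera has in their place "tool_from_camera" (4x4, takes a point from camera to tool coordinates, whose origin is the TCP and whose axes are the flange's). Camera axes: x right, y down, z forward; pixel columns grow to the right and rows downward; lengths in m; the calibration is good to about 2 mm. A picture is of the moment at which its call begins: read the wrist's pose just before it.
- close_job(): hands the job in; it is judged then, once.
Trained networks look in a picture, given as the dict that the camera call returned (one of the last four; its "shot" number tells which), for a name from the list of things; names that differ only in an ending like _2 or _b are one class to them, and where a whole thing is asked for, a point or a joint stands for the part that bears it (a point fixed in the world has none). Each returns a list of dicts, best first, with "p" (0 to 1); they miss things now and then, are a little off and sometimes report something else, mostly with a low value. They report only what shows in the picture. A call takes as long as a camera call. They do not tell look-alikes from the thing itself.
- spot_in(picture, thing): "box" ([left, top, width, height] in pixels, round what is visible of it).
The state is a dict: "t": time; "joints": joint angles; "qvel": joint speeds; "joint_efforts": joint torques, N m; "tool_pos": TCP position; "eef_rot": TCP orientation; "ft_force": force on the tool from outside, world axes, zero at the start; "wrist_torque": the same for the moment, N m; "width": opening from 0.0 (shut) to 1.0 (fully open); "grasp_force": force on a finger pad.
Only numpy, scipy, OpenCV 4.12 (cv2) and the standard library are available. Lean on these libraries where they do the work, as an engineer would, in place of code of your own. Each camera call takes 0.05 s, during which the arm holds its last target. There are 200 camera calls.

## Working session

There is one attempt and no reset: what is moved stays moved. The work goes in short steps, Python scripts to look and compute and a shell command to move; the robot and the scene stay as the last step left them, time stands still between calls to the robot, and variables do not carry over. Pictures are saved under pics/ and viewed, at most 10 in all, crops included, and the job is handed in when it is done.

```bash
mkdir -p pics; ls; cat > h.py <<'E'
from station import *
import numpy as np, cv2
from scipy.spatial.transform import Rotation as R
def T_cam(p):
    T=np.eye(4); 
    if 'position' in p:
        o=np.array(p['orientation']); T[:3,:3]=o if o.shape==(3,3) else (R.from_rotvec(o).as_matrix() if o.size==3 else R.from_quat(o).as_matrix()); T[:3,3]=p['position']; return T
    s=p['state']; T[:3,:3]=R.from_rotvec(s['eef_rot']).as_matrix(); T[:3,3]=s['tool_pos']; return T@np.array(p['tool_from_camera'])
def cloud(p):
    z=p['z_map']; h,w=z.shape; f=h/2/np.tan(np.radians(p['fov_y'])/2)
    v,u=np.mgrid[:h,:w]; P=np.stack([(u-p['cx'])*z/f,(v-p['cy'])*z/f,z],-1)
    T=T_cam(p); W=P@T[:3,:3].T+T[:3,3]; W[z==0]=np.nan; return W
def shot(n,save=None):
    s=get_state(); p=read_camera(n); p['state']=s
    if save: cv2.imwrite('pics/'+save,p['color'][:,:,::-1])
    return p
E
python3 - <<'E'
from h import *
print(get_state())
for n in('top','scene'):
    p=shot(n,n+'0.png'); print(n,p['position'],p['orientation'],p['fov_y'],p['cx'],p['cy']); W=cloud(p)
    for t in('jar','tray','beaker','bottle','meter','sprayer','captub','hydrocase'):
        for d in spot_in(p,t)[:3]:
            l,tp,w,h=[int(x) for x in d['box']]; c=W[tp:tp+h,l:l+w].reshape(-1,3)
            print(t,round(d['p'],2),d['box'],W[min(383,tp+h//2),min(511,l+w//2)].round(3),'zmax',np.nanmax(c[:,2]).round(3))
a=cv2.imread('pics/top0.png');b=cv2.imread('pics/scene0.png')
cv2.imwrite('pics/both.png',cv2.resize(np.vstack([a,b]),None,fx=.78,fy=.78))
E
```

```text
pics
{'t': 0.0, 'joints': array([-1.24369308,  0.70710267, -0.02760647,  1.48496574,  0.0219982 ,
        0.95090607, -0.0755091 ]), 'qvel': array([-6.90312019e-04,  1.31048610e-03,  1.88184632e-03,  9.69103255e-05,
        6.01843965e-04, -2.44601327e-04,  2.94133253e-04]), 'joint_efforts': array([-1.50401629e-04, -8.83211875e+01,  1.23482477e+00, -2.36150551e+01,
        1.69684086e-02,  6.93554204e-03, -2.26955240e-05]), 'tool_pos': array([0.20720399, 0.53610799, 0.23883558]), 'eef_rot': array([-5.76036777e-01, -3.08816865e+00,  1.67695537e-03]), 'ft_force': array([-0.11086409,  0.13077023, -0.36124426]), 'wrist_torque': array([-0.00312359, -0.03152693,  0.03575513]), 'grasp_force': 0.0, 'width': 1.0015594188505899}
top [ 3.19502178e-01 -8.03302709e-04  1.59589778e+00] [-2.15378542  2.13325213 -0.18558811] 46.52055319856445 260.59780474691706 185.78941725635366
jar 0.93 [154.4, 126.8, 30.0, 37.6] [0.686 0.284 0.168] zmax 0.236
jar 0.78 [221.4, 97.5, 28.5, 36.9] [0.789 0.07  0.164] zmax 0.235
jar 0.71 [184.7, 170.0, 27.4, 31.7] [0.55  0.188 0.172] zmax 0.235
tray 0.84 [218.4, 162.1
[... 752 characters left out ...]
 0.84 [259.0, 257.2, 31.1, 57.1] [0.825 0.069 0.158] zmax 0.232
jar 0.68 [331.8, 222.4, 47.9, 63.4] [0.716 0.283 0.133] zmax 0.232
beaker 0.77 [248.5, 215.7, 16.9, 25.4] [0.584 0.022 0.022] zmax 0.09
bottle 0.72 [299.9, 225.9, 22.9, 51.8] [0.722 0.163 0.153] zmax 0.227
bottle 0.58 [116.8, 185.0, 24.6, 75.1] [ 0.583 -0.368  0.024] zmax 0.035
bottle 0.57 [382.0, 148.7, 34.0, 59.9] [0.472 0.435 0.149] zmax 0.228
meter 0.91 [299.8, 180.7, 45.7, 17.8] [0.549 0.197 0.189] zmax 0.231
sprayer 0.77 [381.9, 201.3, 48.7, 52.2] [0.636 0.428 0.142] zmax 0.223
captub 0.91 [77.0, 167.5, 36.9, 38.9] [ 0.471 -0.488  0.049] zmax 0.064
hydrocase 0.61 [113.1, 184.0, 28.1, 75.9] [ 0.581 -0.371  0.027] zmax 0.045
```

View pics/both.png

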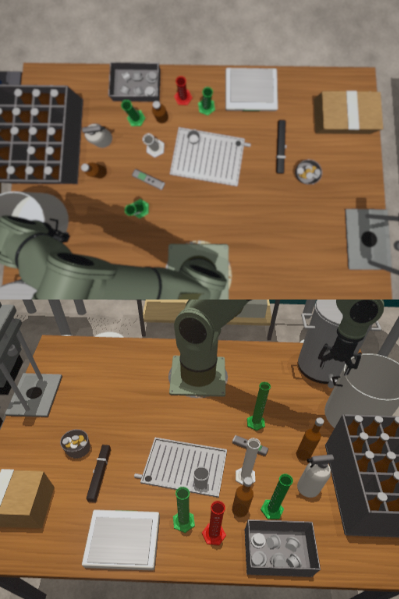

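The top view shows the white jar at about (198,186) in full-picture pixels, the tray to its right at (270,200), a bottle at (204,145) behind the jar, and the meter at (190,229) in front of it. Next I fit these accurately.

```bash
cat > fit.py <<'E'
from h import *
def jarfit(W,c=(0.55,0.185)):
    q=W.reshape(-1,3); m=(np.hypot(q[:,0]-c[0],q[:,1]-c[1])<.09)
    q=q[m]; return q
def main():
    for n in('top','scene'):
        p=shot(n); W=cloud(p); hsv=cv2.cvtColor(p['color'],cv2.COLOR_RGB2HSV); S=hsv[...,1]; V=hsv[...,2]
        z=W[...,2]
        # tray: flat, unsaturated, low
        m=(S<70)&(z<.03)&(W[...,0]>.36)&(W[...,0]<.70)&(W[...,1]>-.26)&(W[...,1]<.13)
        m=cv2.morphologyEx(m.astype(np.uint8),cv2.MORPH_OPEN,np.ones((3,3)))
        nl,L,st,_=cv2.connectedComponentsWithStats(m); k=1+np.argmax(st[1:,4]); pts=W[L==k][:,:2].astype(np.float32)
        print(n,'tray',cv2.minAreaRect(pts*1000), 'z',np.median(W[L==k][:,2]))
        q=W[(S<70)&(np.hypot(W[...,0]-.55,W[...,1]-.188)<.08)]
        for lo,hi in((.0,.02),(.05,.1),(.1,.15),(.15,.2),(.215,.245)):
            r=q[(q[:,2]>lo)&(q[:,2]<hi)]
            if len(r)>4: print(' jar',lo,len(r),r.min(0).round(3),r.max(0).round(3),cv2.minEnclosingCircle((r[:,:2]*1000).astype(np.float32)))
        q=W[(z>.19)&(z<.24)&(np.hypot(W[...,0]-.69,W[...,1]-.17)<.06)]; print(' bottle cap',len(q),np.median(q,0))
        q=W[(z>.05)&(z<.24)&(np.hypot(W[...,0]-.69,W[...,1]-.17)<.06)]; print(' bottle all',q.min(0),q.max(0))
        q=W[(z>.012)&(z<.035)&(np.hypot(W[...,0]-.42,W[...,1]-.227)<.11)]; print(' meter',cv2.minAreaRect((q[:,:2]*1000).astype(np.float32)))
        q=W[(z>.07)&(z<.12)&(np.hypot(W[...,0]-.61,W[...,1]-.03)<.08)]; print(' beaker',q.min(0).round(3),q.max(0).round(3))
    return
if __name__=='__main__':
    main()
    p=shot('top');c=p['color'][90:270,90:350,::-1]
    cv2.imwrite('pics/crop1.png',cv2.resize(c,None,fx=3,fy=3,interpolation=cv2.INTER_CUBIC))
E
python3 fit.py
```

```text
top tray ((524.2930297851562, -50.959747314453125), (342.7077331542969, 227.03749084472656), 80.59873962402344) z 0.003369795978732326
 jar 0.0 274 [0.508 0.108 0.   ] [0.618 0.245 0.02 ] ((558.8386840820312, 172.70343017578125), 72.77230834960938)
 jar 0.05 41 [0.544 0.184 0.051] [0.581 0.219 0.099] ((562.7124633789062, 202.8026123046875), 20.26841926574707)
 jar 0.1 57 [0.543 0.182 0.103] [0.581 0.22  0.149] ((562.9248046875, 201.82652282714844), 19.875446319580078)
 jar 0.15 74 [0.543 0.182 0.15 ] [0.582 0.221 0.199] ((562.4854736328125, 201.91835021972656), 20.201343536376953)
 jar 0.215 75 [0.543 0.181 0.216] [0.586 0.224 0.237] ((563.47509765625, 202.70101928710938), 22.485614776611328)
 bottle cap 75 [0.70439955 0.17585311 0.22480775]
 bottle all [0.67635628 0.14591286 0.05208478] [0.73420646 0.20313907 0.23131333]
 meter ((421.54180908203125, 222.13601684570312), (144.09983825683594, 197.00901794433594), 36.37018966674805)
 beaker [ 0.576 -0.002  0.07 ] [0.634 0.056 0.093]
scene tray ((518.0165405273438, -56.240203857421875), (345.8015441894531, 236.23550415039062), 80.591125
[... 201 characters left out ...]
 ((570.1362915039062, 200.53712463378906), 19.380220413208008)
 jar 0.1 133 [0.559 0.182 0.1  ] [0.585 0.218 0.15 ] ((569.2489013671875, 199.89547729492188), 19.527698516845703)
 jar 0.15 193 [0.544 0.182 0.151] [0.586 0.22  0.2  ] ((564.8267211914062, 201.8128204345703), 22.13108253479004)
 jar 0.215 120 [0.541 0.18  0.215] [0.586 0.223 0.231] ((563.8983764648438, 201.70960998535156), 22.960540771484375)
 bottle cap 144 [0.71391435 0.17359636 0.22109823]
 bottle all [0.68477287 0.14461449 0.05003481] [0.74018344 0.20387885 0.22957776]
 meter ((412.449462890625, 200.70098876953125), (149.8318634033203, 171.08143615722656), 17.47793197631836)
 beaker [ 0.576 -0.002  0.07 ] [0.636 0.053 0.092]
```

View pics/crop1.png

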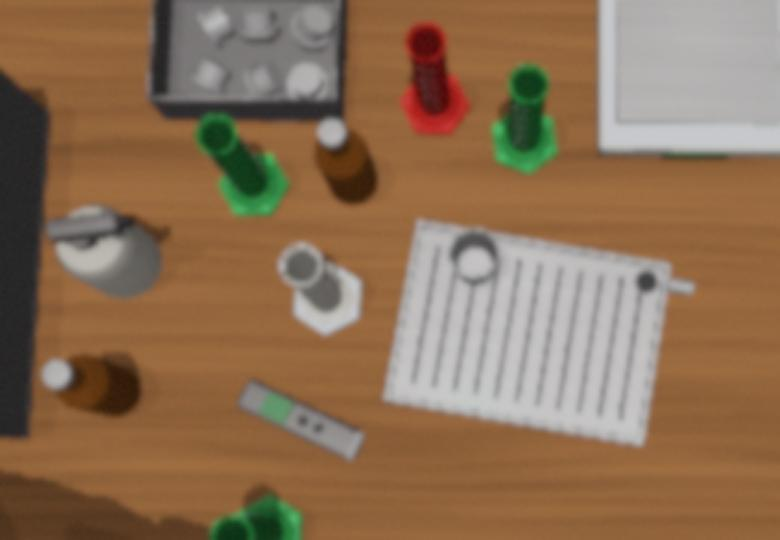

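The crop confirms the white jar (foot hexagon at about (328,298), with its corners up and down so a flat faces the tray). The tray's near end edge runs from (420,222) to (385,400). The plan has two parts:
- **Slide:** push the foot's flat with the back of an open finger.
- **Tip:** put one finger inside the mouth and one behind it, with slack between them, and lower the jar over the rim.

```bash
python3 - <<'E'
from h import *
import station
print('nose',getattr(station,'nose_length',None), [x for x in dir(station) if not x.startswith('_')])
p=shot('top'); W=cloud(p); z=W[...,2]; S=cv2.cvtColor(p['color'],cv2.COLOR_RGB2HSV)[...,1]
for nm,c in(('sprayer',(.59,.41)),('bottle2',(.45,.41))):
    for lo,hi in ((.03,.1),(.1,.16),(.16,.24)):
        q=W[(z>lo)&(z<hi)&(np.hypot(W[...,0]-c[0],W[...,1]-c[1])<.08)]; print(nm,lo,len(q),q.min(0).round(3),q.max(0).round(3))
q=W[(z>.014)&(z<.035)&(S<70)&(np.hypot(W[...,0]-.42,W[...,1]-.222)<.1)]; print('meter',q[:,:2].mean(0),q.min(0),q.max(0))
# near tray edge, pixel rays to z=.012
f=192/np.tan(np.radians(p['fov_y'])/2);T=T_cam(p)
def onplane(u,v,h):
    d=T[:3,:3]@np.array([(u-p['cx'])/f,(v-p['cy'])/f,1]); return T[:3,3]+d*(h-T[2,3])/d[2]
E=[]
for v in range(172,218,3):   # scan along row from jar side for brightness edge
    r=S[v,205:250].astype(float); k=np.argmax(r[:-1]-r[1:]>0) 
    idx=np.where(r<80)[0]; idx=[i for i in idx if (r[i:i+4]<80).all()]
    if idx: 
        # skip foot pixels
        g=[i for i in idx if i+205>216]; i=g[0]; t=(80-r[i-1])/(r[i]-r[i-1]+1e-9); E.append(onplane(205+i-1+t,v,.012))
E=np.array(E); print(E.round(3).tolist())
print(np.polyfit(E[:,0],E[:,1],1))
w=shot('wrist'); print(np.array(w['tool_from_camera']).round(3),w['fov_y'])
print(R.from_rotvec(get_state()['eef_rot']).as_matrix().round(3))
# hex fit: mask ray-plane z=.008
H=[onplane(u,v,.008)[:2] for v in range(175,206) for u in range(185,216) if S[v,u]<75 and z[v,u]<.02]
H=np.array(H); H=H[np.hypot(*(H-[.563,.202]).T)<.055]
best=[]
for th in np.radians(np.arange(-30,30,2)):
  for dx in np.arange(-.008,.009,.002):
    for dy in np.arange(-.008,.009,.002):
      d=H-[.563+dx,.202+dy]; n=np.array([[np.cos(th+np.pi/2+k*np.pi/3),np.sin(th+np.pi/2+k*np.pi/3)] for k in range(6)])
      e=np.maximum((d@n.T).max(1)-.038,0).sum()
      best.append((e,np.degrees(th),.563+dx,.202+dy))
best.sort(); print(len(H),np.array(best[:6]).round(4))
E
```

```text
nose 0.008 ['PlanningError', 'close_job', 'get_state', 'nose_length', 'read_camera', 'spot_in']
sprayer 0.03 150 [0.56  0.402 0.03 ] [0.635 0.463 0.098]
sprayer 0.1 331 [0.559 0.402 0.1  ] [0.647 0.487 0.16 ]
sprayer 0.16 301 [0.572 0.385 0.16 ] [0.62  0.473 0.229]
bottle2 0.03 102 [0.419 0.417 0.03 ] [0.477 0.453 0.099]
bottle2 0.1 224 [0.419 0.417 0.1  ] [0.478 0.476 0.159]
bottle2 0.16 136 [0.432 0.432 0.16 ] [0.465 0.464 0.233]
meter [0.41434174 0.22214393] [0.37315074 0.13014333 0.01413549] [0.46006739 0.29807023 0.03282373]
[[0.625, 0.104, 0.012], [0.614, 0.106, 0.012], [0.603, 0.108, 0.012], [0.592, 0.11, 0.012], [0.581, 0.112, 0.012], [0.57, 0.113, 0.012], [0.559, 0.116, 0.012], [0.548, 0.117, 0.012], [0.537, 0.119, 0.012], [0.526, 0.121, 0.012], [0.516, 0.123, 0.012], [0.505, 0.125, 0.012], [0.494, 0.126, 0.012], [0.483, 0.128, 0.012], [0.473, 0.13, 0.012], [0.462, 0.132, 0.012]]
[-0.1675862   0.20914186]
[[ 0.    -0.966 -0.259  0.065]
 [ 1.     0.    -0.001 -0.001]
 [ 0.001 -0.259  0.966 -0.135]
 [ 0.     0.     0.     1.   ]] 70.35753537679913
[[-0.933  0.361 -0.   ]
 [ 0.361  0.933 -0.   ]
 [ 0.    -0.    -1.   ]]
282 [[ 0.1187  0.      0.561   0.202 ]
 [ 0.1188  2.      0.561   0.202 ]
 [ 0.1202 -2.      0.561   0.202 ]
 [ 0.1205  4.      0.561   0.202 ]
 [ 0.1206  6.      0.561   0.202 ]
 [ 0.1234  2.      0.561   0.2   ]]
```

```bash
python3 -m handwheel '[{"tz":-60},{"tz":-62},{"tx":-54,"ty":-10},{"tx":-54,"ty":-10},{"tx":-54,"ty":-10},{"tx":-54,"ty":-10},{"tx":-54,"ty":-10},{"tx":-54,"ty":-10}]'; python3 -m handwheel '[{"tx":-53,"ty":-10,"wz":-0.1},{"tx":-53,"ty":-10,"wz":-0.1},{}]'
cat > go.py <<'E'
import sys
from h import *
def togo(p=None,A=None):
    s=get_state(); M=R.from_rotvec(s['eef_rot'])
    print('t',s['t'],'pos',s['tool_pos'].round(4),'F',s['ft_force'].round(1),'w',round(s['width'],2))
    if A is not None: print('turn(tool)',(M.inv()*R.from_matrix(A)).as_rotvec().round(4))
    if p is not None: print('shift(tool,mm)',(M.inv().apply(np.array(p)-s['tool_pos'])*1000).round(1))
ex=np.array([.9863,-.1653,0]); ey=np.array([.1653,.9863,0]); ez=np.array([0,0,1.])
def A(tilt_deg):  # tool down, y along tray +y, tilted so z leans toward tray +y by tilt
    t=np.radians(tilt_deg); z=-np.cos(t)*ez+np.sin(t)*ey; x=-ex; return np.stack([x,np.cross(z,x),z],1)
if __name__=='__main__':
    v=[float(a) for a in sys.argv[1:]]; togo(v[:3],A(v[3] if len(v)>3 else 0))
E
python3 go.py .579 .305 .36 0
python3 - <<'E'
from h import *
p=shot('wrist','w1.png'); W=cloud(p); S=cv2.cvtColor(p['color'],cv2.COLOR_RGB2HSV)[...,1]
q=W[(S<70)&(np.hypot(W[...,0]-.562,W[...,1]-.202)<.055)]
for lo,hi in((.003,.02),(.2,.245)):
    r=q[(q[:,2]>lo)&(q[:,2]<hi)]; print(len(r),r.min(0),r.max(0),cv2.minEnclosingCircle((r[:,:2]*1000).astype(np.float32)))
E
```

```text
t 1.15 pos [0.2073 0.5363 0.2393] F [-0.4  0.3 -0.8] w 1.0
turn(tool) [-1.000e-04 -0.000e+00 -2.028e-01]
shift(tool,mm) [-430.1  -81.8 -120.7]schema error: expected keys fingers, tx, ty, tz, wx, wy, wz
schema error: expected keys fingers, tx, ty, tz, wx, wy, wz
Traceback (most recent call last):
ValueError: zero-size array to reduction operation minimum which has no identity
```

View pics/w1.png

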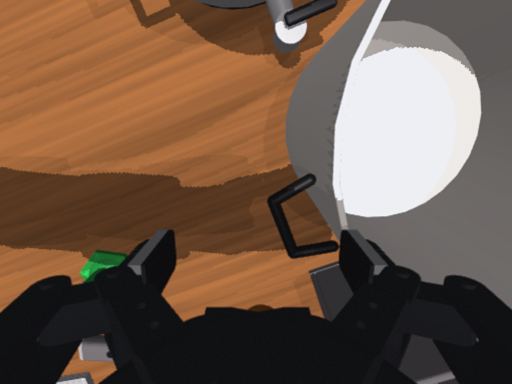

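The rows were refused because every key is required. The picture only shows the start pose, with the fingertips near (150,265) and (365,265). I'll resend with full rows.

```bash
python3 -m handwheel '[{"fingers":100,"tx":0,"ty":0,"tz":-60,"wx":0,"wy":0,"wz":0},{"fingers":100,"tx":0,"ty":0,"tz":-60,"wx":0,"wy":0,"wz":0},{"fingers":100,"tx":-54,"ty":-10,"tz":0,"wx":0,"wy":0,"wz":0},{"fingers":100,"tx":-54,"ty":-10,"tz":0,"wx":0,"wy":0,"wz":0},{"fingers":100,"tx":-54,"ty":-10,"tz":0,"wx":0,"wy":0,"wz":0},{"fingers":100,"tx":-54,"ty":-10,"tz":0,"wx":0,"wy":0,"wz":0},{"fingers":100,"tx":-54,"ty":-10,"tz":0,"wx":0,"wy":0,"wz":0},{"fingers":100,"tx":-54,"ty":-10,"tz":0,"wx":0,"wy":0,"wz":0}]'; python3 -m handwheel '[{"fingers":100,"tx":-53,"ty":-10,"tz":0,"wx":0,"wy":0,"wz":-0.1},{"fingers":100,"tx":-53,"ty":-10,"tz":0,"wx":0,"wy":0,"wz":-0.1},{"fingers":100,"tx":0,"ty":0,"tz":0,"wx":0,"wy":0,"wz":0}]'
python3 go.py .579 .305 .36 0
python3 - <<'E'
from h import *
p=shot('wrist','w2.png'); W=cloud(p); S=cv2.cvtColor(p['color'],cv2.COLOR_RGB2HSV)[...,1]
q=W[(S<70)&(np.hypot(W[...,0]-.562,W[...,1]-.202)<.055)]
for lo,hi in((.003,.02),(.2,.245)):
    r=q[(q[:,2]>lo)&(q[:,2]<hi)]; print(len(r),r.min(0),r.max(0),cv2.minEnclosingCircle((r[:,:2]*1000).astype(np.float32)))
E
```

```text
t: 2.2
tool_pos: [0.4892, 0.3624, 0.3594]
eef_rot: [0.576, 3.088, 0.0]
ft_force: [-0.5, 0.4, 0.4]
width: 1.0
grasp_force: 0.0
t: 2.58
tool_pos: [0.5848, 0.3084, 0.3579]
eef_rot: [-0.27, -3.13, 0.003]
ft_force: [-0.4, 1.1, 0.1]
width: 1.001
grasp_force: 0.0
t 2.575 pos [0.5848 0.3084 0.3579] F [-0.4  1.1  0.1] w 1.0
turn(tool) [-0.0019 -0.0001 -0.006 ]
shift(tool,mm) [ 5.2 -4.4 -2.1]
909 [0.51756501 0.16528794 0.00354466] [0.60338755 0.24101463 0.01997382] ((560.0050659179688, 202.34603881835938), 43.3908805847168)
1259 [0.53851878 0.180465   0.20005217] [0.58278694 0.22479012 0.23242537] ((560.4064331054688, 202.55999755859375), 22.5399112701416)
```

View pics/w2.png

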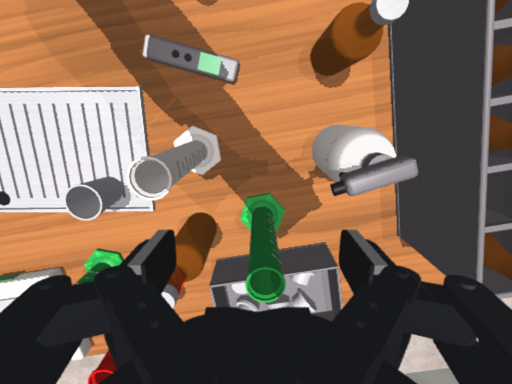

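```bash
python3 - <<'E'
from h import *
from go import ex,ey
p=shot('wrist'); W=cloud(p); hsv=cv2.cvtColor(p['color'],cv2.COLOR_RGB2HSV); S=hsv[...,1]
q=W[(S<70)&(np.hypot(W[...,0]-.560,W[...,1]-.2025)<.05)&(W[...,2]>.003)&(W[...,2]<.02)]
d=q[:,:2]-[.5602,.2025]
for a in range(30,331,60):
    best=[]
    for t in np.arange(a-30,a+30,1.):
        n=np.array([np.cos(np.radians(t)),np.sin(np.radians(t))]); best.append((np.percentile(d@n,99.5),t))
    print(a,'min support',min(best))
g=W[(hsv[...,0]>45)&(hsv[...,0]<75)&(S>120)&(W[...,0]>.62)&(W[...,0]<.8)&(W[...,1]>.2)]
for lo,hi in((.003,.02),(.05,.15),(.15,.24)):
    r=g[(g[:,2]>lo)&(g[:,2]<hi)]; print('green',len(r),r.min(0).round(3),r.max(0).round(3))
E=W[(S<70)&(W[...,2]>.007)&(W[...,2]<.02)&(W[...,1]<.15)&(W[...,1]>.09)&(W[...,0]<.53)&(W[...,0]>.46)]
print('rim outer',np.percentile(E[:,:2]@ey[:2],[98,99.5]), 'jar s',np.dot([.5602,.2025],ey[:2]),'topcam rim',np.dot([.548,.117],ey[:2]))
c=np.array([.5602,.2025,0]); print('tool at 95+10 behind', c+ey*.105)
m=np.median(W[(S<70)&(W[...,2]>.014)&(W[...,2]<.035)&(np.hypot(W[...,0]-.42,W[...,1]-.222)<.1)],0); print('meter',m)
E
```

```text
30 min support (np.float64(0.037705823119516965), np.float64(27.0))
90 min support (np.float64(0.03808619532629776), np.float64(87.0))
150 min support (np.float64(0.0378182772755889), np.float64(149.0))
210 min support (np.float64(0.037418291468663524), np.float64(209.0))
270 min support (np.float64(0.02681766774342758), np.float64(295.0))
330 min support (np.float64(0.028563660344234163), np.float64(300.0))
green 765 [0.66  0.253 0.003] [0.736 0.338 0.02 ]
green 520 [0.679 0.252 0.051] [0.78  0.316 0.15 ]
green 1874 [0.677 0.274 0.15 ] [0.721 0.317 0.231]
rim outer [0.20373578 0.20391848] jar s 0.29232681 topcam rim 0.2059815
tool at 95+10 behind [0.5775565 0.3060615 0.       ]
meter [0.40983396 0.21655395 0.02160384]
```

```bash
python3 -m handwheel '[{"fingers":100,"tx":7,"ty":-1,"tz":50,"wx":0,"wy":0,"wz":-0.006},{"fingers":100,"tx":0,"ty":0,"tz":60,"wx":0,"wy":0,"wz":0},{"fingers":100,"tx":0,"ty":0,"tz":60,"wx":0,"wy":0,"wz":0},{"fingers":100,"tx":0,"ty":0,"tz":60,"wx":0,"wy":0,"wz":0},{"fingers":100,"tx":0,"ty":0,"tz":60,"wx":0,"wy":0,"wz":0},{"fingers":100,"tx":0,"ty":0,"tz":0,"wx":0,"wy":0,"wz":0}]'
python3 go.py .5775 .306 .012 0
python3 - <<'E'
from h import *
p=shot('wrist'); s=p['state']; W=cloud(p); M=R.from_rotvec(s['eef_rot']); P=M.inv().apply((W-s['tool_pos']).reshape(-1,3))
P=P[np.isfinite(P).all(1)]
f=P[(abs(P[:,0])<.02)&(abs(P[:,1])>.03)&(abs(P[:,1])<.065)&(P[:,2]<.04)]
print('fingertip z max per side',[np.percentile(f[(f[:,1]*k>0)][:,2],[90,99,100]).round(4) for k in(1,-1)])
for lo in np.arange(-.05,.03,.01):
    r=f[(f[:,2]>lo)&(f[:,2]<lo+.01)]; 
    if len(r): print(round(lo,3),len(r),'y',r[:,1].min().round(3),r[:,1].max().round(3),abs(r[:,1]).min().round(3),'x',r[:,0].min().round(3),r[:,0].max().round(3))
E
```

```text
t: 3.42
tool_pos: [0.5726, 0.3115, 0.0667]
eef_rot: [-0.253, -3.126, 0.005]
ft_force: [0.4, 0.6, 1.4]
width: 1.0
grasp_force: 0.0
t 3.425 pos [0.5726 0.3115 0.0667] F [0.4 0.6 1.4] w 1.0
turn(tool) [-0.0037 -0.0049  0.0043]
shift(tool,mm) [-6.  -4.5 54.6]
fingertip z max per side [array([-0.0298, -0.0097, -0.0039]), array([-0.0298, -0.0098, -0.0046])]
-0.05 1085 y -0.065 0.065 0.041 x 0.002 0.014
-0.04 1151 y -0.057 0.055 0.041 x -0.01 0.012
-0.03 1248 y -0.058 0.055 0.041 x -0.012 0.012
-0.02 939 y -0.058 0.055 0.041 x -0.011 0.012
-0.01 262 y -0.05 0.048 0.041 x -0.011 0.011
```

```bash
python3 -m handwheel '[{"fingers":100,"tx":-6,"ty":-4,"tz":20,"wx":-0.0037,"wy":-0.005,"wz":0.004},{"fingers":100,"tx":0,"ty":0,"tz":25,"wx":0,"wy":0,"wz":0},{"fingers":100,"tx":0,"ty":0,"tz":13,"wx":0,"wy":0,"wz":0},{"fingers":100,"tx":0,"ty":0,"tz":0,"wx":0,"wy":0,"wz":0},{"fingers":100,"tx":0,"ty":0,"tz":0,"wx":0,"wy":0,"wz":0}]'
python3 go.py .5775 .306 .008 0
```

```text
t: 4.1
tool_pos: [0.5811, 0.3072, 0.0129]
eef_rot: [0.261, 3.124, 0.007]
ft_force: [0.2, 0.1, -0.7]
width: 0.997
grasp_force: 0.0
t 4.1 pos [0.5811 0.3072 0.0129] F [ 0.2  0.1 -0.7] w 1.0
turn(tool) [ 0.0048  0.0064 -0.0007]
shift(tool,mm) [ 3.4 -1.8  4.9]
```

```bash
python3 -m handwheel '[{"fingers":100,"tx":3,"ty":-2,"tz":4,"wx":0.004,"wy":0.006,"wz":0},{"fingers":100,"tx":0,"ty":-5,"tz":0,"wx":0,"wy":0,"wz":0},{"fingers":100,"tx":0,"ty":-5,"tz":0,"wx":0,"wy":0,"wz":0},{"fingers":100,"tx":0,"ty":-5,"tz":0,"wx":0,"wy":0,"wz":0},{"fingers":100,"tx":0,"ty":-5,"tz":0,"wx":0,"wy":0,"wz":0},{"fingers":100,"tx":0,"ty":-5,"tz":0,"wx":0,"wy":0,"wz":0},{"fingers":100,"tx":0,"ty":-5,"tz":0,"wx":0,"wy":0,"wz":0},{"fingers":100,"tx":0,"ty":0,"tz":0,"wx":0,"wy":0,"wz":0}]'
cat > jar.py <<'E'
from h import *
from go import ex,ey,togo
def look(save=None,cam='wrist',near=(.55,.18),r=.09):
    p=shot(cam,save); W=cloud(p); S=cv2.cvtColor(p['color'],cv2.COLOR_RGB2HSV)[...,1]; V=p['color'].max(2)
    q=W[(S<70)&(V>90)&(np.hypot(W[...,0]-near[0],W[...,1]-near[1])<r)]
    m=q[(q[:,2]>.222)&(q[:,2]<.24)]
    if len(m)>5:
        (a,b),rr=cv2.minEnclosingCircle((m[:,:2]*1000).astype(np.float32)); c=np.array([a,b,0])/1000; print(cam,'mouth',c.round(4),'r',round(rr,1),'s',round(c@ey,4),'x',round(c@ex,4))
    return p,W,S
if __name__=='__main__':
    togo(); s=get_state()['tool_pos']; print('tool s',s@ey,'x',s@ex); look('j1.png','wrist'); look(None,'top')
E
python3 jar.py; python3 go.py .5775 .306 .008 0|tail -2
```

```text
t: 5.1
tool_pos: [0.5723, 0.2751, 0.0073]
eef_rot: [-0.262, -3.129, 0.001]
ft_force: [0.1, -0.5, 0.3]
width: 0.999
grasp_force: 0.0
t 5.1 pos [0.5723 0.2751 0.0073] F [ 0.1 -0.5  0.3] w 1.0
tool s 0.3659790710788482 x 0.5189886516256318
top mouth [0.5606 0.1807 0.    ] r 22.4 s 0.2709 x 0.523
turn(tool) [-0.0007 -0.0011 -0.0009]
shift(tool,mm) [-0.1 30.9 -0.8]
```

```bash
python3 -m handwheel '[{"fingers":100,"tx":0,"ty":-5,"tz":0,"wx":0,"wy":0,"wz":0},{"fingers":100,"tx":0,"ty":-5,"tz":0,"wx":0,"wy":0,"wz":0},{"fingers":100,"tx":0,"ty":-5,"tz":0,"wx":0,"wy":0,"wz":0},{"fingers":100,"tx":0,"ty":-5,"tz":0,"wx":0,"wy":0,"wz":0},{"fingers":100,"tx":0,"ty":-5,"tz":0,"wx":0,"wy":0,"wz":0},{"fingers":100,"tx":0,"ty":0,"tz":0,"wx":0,"wy":0,"wz":0}]'
python3 jar.py;python3 -m handwheel '[{"fingers":100,"tx":0,"ty":-1,"tz":0,"wx":0,"wy":0,"wz":0},{"fingers":100,"tx":0,"ty":-1,"tz":0,"wx":0,"wy":0,"wz":0},{"fingers":100,"tx":0,"ty":0,"tz":0,"wx":0,"wy":0,"wz":0}]'; python3 jar.py
```

```text
t: 5.95
tool_pos: [0.5682, 0.2505, 0.0073]
eef_rot: [-0.263, -3.13, 0.001]
ft_force: [-0.0, 0.6, 0.3]
width: 0.998
grasp_force: 0.1
t 5.95 pos [0.5682 0.2505 0.0073] F [-0.   0.6  0.3] w 1.0
tool s 0.34098465468791833 x 0.5190223055820856
top mouth [0.5581 0.1556 0.    ] r 22.1 s 0.2457 x 0.5248
t: 6.42
tool_pos: [0.5679, 0.2493, 0.0074]
eef_rot: [-0.261, -3.13, -0.0]
ft_force: [1.7, 3.0, 1.5]
width: 1.001
grasp_force: 0.7
t 6.425 pos [0.5679 0.2493 0.0074] F [1.7 3.  1.5] w 1.0
tool s 0.33973292615102335 x 0.5188875479287353
top mouth [0.5578 0.1523 0.    ] r 22.0 s 0.2424 x 0.525
```

View pics/j1.png

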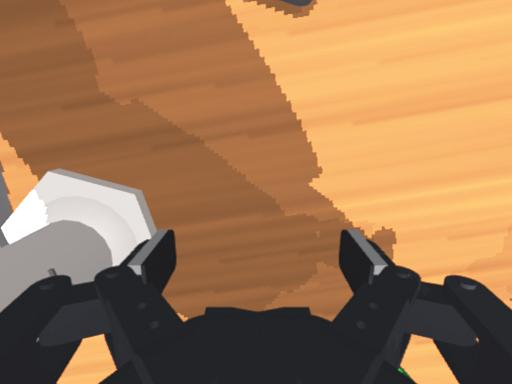

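Force has risen to 3 N with the finger stalled, so the foot is against the rim. In the picture the foot's near flat (140–155, 190–240) is parallel to the rim at the left edge. I'll press once more, back off and rise, then try the final tilted tool attitude high above the tray.

```bash
python3 -m handwheel '[{"fingers":100,"tx":0,"ty":-1,"tz":0,"wx":0,"wy":0,"wz":0},{"fingers":100,"tx":0,"ty":-1,"tz":0,"wx":0,"wy":0,"wz":0},{"fingers":100,"tx":0,"ty":0,"tz":0,"wx":0,"wy":0,"wz":0}]'
python3 -m handwheel '[{"fingers":100,"tx":0,"ty":8,"tz":0,"wx":0,"wy":0,"wz":0},{"fingers":100,"tx":0,"ty":8,"tz":0,"wx":0,"wy":0,"wz":0},{"fingers":100,"tx":0,"ty":0,"tz":-60,"wx":0,"wy":0,"wz":0},{"fingers":100,"tx":0,"ty":0,"tz":-60,"wx":0,"wy":0,"wz":0},{"fingers":100,"tx":0,"ty":0,"tz":-60,"wx":0,"wy":0,"wz":0},{"fingers":100,"tx":0,"ty":0,"tz":-60,"wx":0,"wy":0,"wz":0},{"fingers":100,"tx":0,"ty":0,"tz":-60,"wx":0,"wy":0,"wz":0},{"fingers":20,"tx":0,"ty":0,"tz":-55,"wx":0,"wy":0,"wz":0}]'
python3 -m handwheel '[{"fingers":20,"tx":0,"ty":0,"tz":0,"wx":0,"wy":0,"wz":0}]'
python3 jar.py; python3 go.py .525 -.09 .33 65
python3 - <<'E'
from h import *
from go import ex,ey
p=shot('wrist'); W=cloud(p); S=cv2.cvtColor(p['color'],cv2.COLOR_RGB2HSV)[...,1]
q=W[(S<70)&(W[...,2]>.003)&(W[...,2]<.02)&(np.hypot(W[...,0]-.555,W[...,1]-.155)<.055)&(W[...,:2]@ey[:2]>.212)]
s=q@ey;x=q@ex; print('foot s',s.min(),s.max(),'x',x.min(),x.max())
E
```

```text
t: 6.9
tool_pos: [0.5675, 0.247, 0.0073]
eef_rot: [-0.262, -3.13, 0.0]
ft_force: [1.9, 3.1, 1.7]
width: 1.0
grasp_force: 1.1
t: 7.9
tool_pos: [0.5701, 0.2632, 0.3647]
eef_rot: [-0.261, -3.13, -0.0]
ft_force: [0.1, 0.2, -0.5]
width: 0.819
grasp_force: 0.0
t: 8.02
tool_pos: [0.571, 0.2637, 0.3659]
eef_rot: [0.261, 3.127, 0.004]
ft_force: [-0.1, 0.3, -0.9]
width: 0.603
grasp_force: 0.0
t 8.025 pos [0.571  0.2637 0.3659] F [-0.1  0.3 -0.9] w 0.6
tool s 0.3545149833485804 x 0.5195779246731187
wrist mouth [0.556  0.1554 0.    ] r 22.5 s 0.2452 x 0.5227
top mouth [0.5582 0.1556 0.    ] r 22.6 s 0.2457 x 0.5249
t 8.125 pos [0.5703 0.2633 0.362 ] F [ 1.1 -0.5 -0.3] w 0.42
turn(tool) [-1.1351e+00 -1.1000e-03 -1.2000e-03]
shift(tool,mm) [ -13.9 -355.9   32.2]
foot s 0.2124146692760358 0.28665647396710553 x 0.48062476181505587 0.5635074231015168
```

```bash
python3 -m handwheel '[{"fingers":20,"tx":-2,"ty":-60,"tz":0,"wx":0,"wy":0,"wz":0},{"fingers":20,"tx":-2,"ty":-60,"tz":0,"wx":0,"wy":0,"wz":0},{"fingers":20,"tx":-2,"ty":-60,"tz":0,"wx":0,"wy":0,"wz":0},{"fingers":20,"tx":0,"ty":-60,"tz":0,"wx":0,"wy":0,"wz":0},{"fingers":20,"tx":0,"ty":-60,"tz":0,"wx":0,"wy":0,"wz":0},{"fingers":20,"tx":0,"ty":-60,"tz":0,"wx":0,"wy":0,"wz":0},{"fingers":20,"tx":0,"ty":0,"tz":0,"wx":-0.16,"wy":0,"wz":0},{"fingers":20,"tx":0,"ty":0,"tz":0,"wx":-0.16,"wy":0,"wz":0}]'
python3 -m handwheel '[{"fingers":20,"tx":0,"ty":0,"tz":0,"wx":-0.16,"wy":0,"wz":0},{"fingers":20,"tx":0,"ty":0,"tz":0,"wx":-0.16,"wy":0,"wz":0},{"fingers":20,"tx":0,"ty":0,"tz":0,"wx":-0.16,"wy":0,"wz":0},{"fingers":20,"tx":0,"ty":0,"tz":0,"wx":-0.16,"wy":0,"wz":0},{"fingers":20,"tx":0,"ty":0,"tz":0,"wx":-0.16,"wy":0,"wz":0},{"fingers":20,"tx":0,"ty":0,"tz":0,"wx":0,"wy":0,"wz":0}]'
python3 go.py .525 -.09 .24 65
python3 - <<'E'
from h import *
print(get_state()['joints'].round(2))
p=shot('wrist','w4.png'); s=p['state']; W=cloud(p); M=R.from_rotvec(s['eef_rot']); P=M.inv().apply((W-s['tool_pos']).reshape(-1,3)); P=P[np.isfinite(P).all(1)]
f=P[(abs(P[:,0])<.02)&(abs(P[:,1])<.045)&(P[:,2]<.02)]
for lo in np.arange(-.03,.015,.005):
    r=f[(f[:,2]>lo)&(f[:,2]<lo+.005)]
    if len(r): print(round(lo,3),len(r),'y',r[:,1].min().round(4),r[:,1].max().round(4),'|y|min',abs(r[:,1]).min().round(4),'x',r[:,0].min().round(3),r[:,0].max().round(3))
E
```

```text
t: 9.18
tool_pos: [0.5165, -0.093, 0.362]
eef_rot: [0.257, 3.064, 0.502]
ft_force: [0.4, 0.6, -1.1]
width: 0.198
grasp_force: 0.0
t: 9.93
tool_pos: [0.5162, -0.0942, 0.36]
eef_rot: [0.224, 2.581, 1.622]
ft_force: [-0.3, 0.1, -0.3]
width: 0.198
grasp_force: 0.0
t 9.925 pos [ 0.5162 -0.0942  0.36  ] F [-0.3  0.1 -0.3] w 0.2
turn(tool) [-0.0129  0.0001 -0.007 ]
shift(tool,mm) [  -8.8 -105.6   57.2]
[ 0.85  0.83 -0.53  1.47 -0.71  1.35  2.13]
-0.03 312 y -0.0157 0.0146 |y|min 0.0079 x -0.011 0.012
-0.025 290 y -0.0227 0.0218 |y|min 0.0079 x -0.009 0.012
-0.02 287 y -0.0226 0.0214 |y|min 0.0079 x -0.011 0.012
-0.015 274 y -0.0225 0.0214 |y|min 0.008 x -0.011 0.011
-0.01 264 y -0.0226 0.0216 |y|min 0.0079 x -0.011 0.011
-0.005 188 y -0.0221 0.0212 |y|min 0.008 x -0.011 0.012
0.0 113 y -0.0203 0.0197 |y|min 0.008 x -0.011 0.011
0.005 2 y -0.0091 0.0081 |y|min 0.0081 x 0.008 0.008
```

View pics/w4.png

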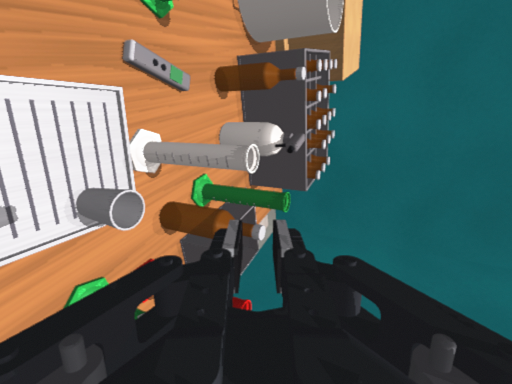

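The tilted attitude is reachable. The picture shows the jar upright at (150–250,155) with its foot against the tray's near end, everything else standing, and the two fingers at (230–285,240). Now back above the mouth.

```bash
python3 -m handwheel '[{"fingers":20,"tx":0,"ty":0,"tz":0,"wx":0.16,"wy":0,"wz":0},{"fingers":20,"tx":0,"ty":0,"tz":0,"wx":0.16,"wy":0,"wz":0},{"fingers":20,"tx":0,"ty":0,"tz":0,"wx":0.16,"wy":0,"wz":0},{"fingers":20,"tx":0,"ty":0,"tz":0,"wx":0.16,"wy":0,"wz":0},{"fingers":20,"tx":0,"ty":0,"tz":0,"wx":0.16,"wy":0,"wz":0},{"fingers":20,"tx":0,"ty":0,"tz":0,"wx":0.16,"wy":0,"wz":0},{"fingers":20,"tx":0,"ty":0,"tz":0,"wx":0.16,"wy":0,"wz":0},{"fingers":20,"tx":0,"ty":60,"tz":0,"wx":0,"wy":0,"wz":0}]'
python3 -m handwheel '[{"fingers":20,"tx":0,"ty":60,"tz":0,"wx":0,"wy":0,"wz":0},{"fingers":20,"tx":0,"ty":60,"tz":0,"wx":0,"wy":0,"wz":0},{"fingers":20,"tx":0,"ty":60,"tz":0,"wx":0,"wy":0,"wz":0},{"fingers":20,"tx":0,"ty":0,"tz":0,"wx":0,"wy":0,"wz":0}]'
python3 go.py .5599 .1736 .27 0
```

```text
t: 10.98
tool_pos: [0.5271, -0.0329, 0.3647]
eef_rot: [0.261, 3.126, -0.009]
ft_force: [1.4, 0.7, -0.4]
width: 0.199
grasp_force: 0.0
t: 11.48
tool_pos: [0.556, 0.1493, 0.3636]
eef_rot: [0.25, 3.129, 0.002]
ft_force: [0.3, -0.8, -1.1]
width: 0.199
grasp_force: 0.0
t 11.475 pos [0.556  0.1493 0.3636] F [ 0.3 -0.8 -1.1] w 0.2
turn(tool) [0.0013 0.0025 0.0066]
shift(tool,mm) [ 0.2 24.5 93.6]
```

```bash
python3 -m handwheel '[{"fingers":20,"tx":0,"ty":24,"tz":40,"wx":0.001,"wy":0.0025,"wz":0.006},{"fingers":20,"tx":0,"ty":0,"tz":40,"wx":0,"wy":0,"wz":0},{"fingers":20,"tx":0,"ty":0,"tz":12,"wx":0,"wy":0,"wz":0},{"fingers":20,"tx":0,"ty":0,"tz":0,"wx":0,"wy":0,"wz":0},{"fingers":20,"tx":0,"ty":0,"tz":0,"wx":0,"wy":0,"wz":0}]'
python3 jar.py;python3 go.py .5599 .1736 .24 0
python3 - <<'E'
import cv2
c=cv2.imread('pics/j1.png'); cv2.imwrite('pics/j1c.png',c)
E
```

```text
t: 12.1
tool_pos: [0.5608, 0.1673, 0.2721]
eef_rot: [-0.271, -3.129, 0.001]
ft_force: [-0.5, 0.2, -0.7]
width: 0.204
grasp_force: 0.0
t 12.1 pos [0.5608 0.1673 0.2721] F [-0.5  0.2 -0.7] w 0.2
tool s 0.25767122366981937 x 0.5254920083153244
wrist mouth [0.5561 0.1553 0.    ] r 22.5 s 0.2451 x 0.5228
t 12.2 pos [0.5606 0.1673 0.2716] F [-0.1 -1.   0. ] w 0.2
turn(tool) [-0.0006 -0.0017 -0.007 ]
shift(tool,mm) [ 1.8  6.1 31.6]
```

View pics/j1c.png

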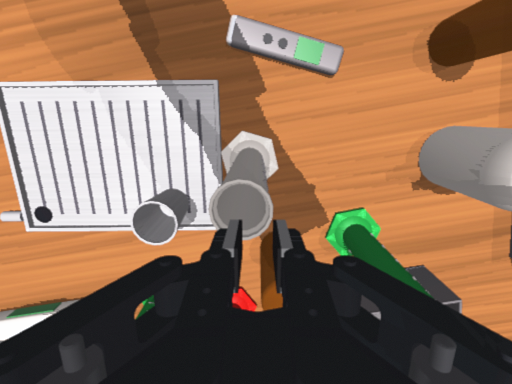

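The view shows the mouth ring at (242,208), with the inner finger over its right half and the outer finger just right of it. The foot's flat is at the tray's right end (x≈220). I'll shift 6 mm and insert.

```bash
python3 -m handwheel '[{"fingers":20,"tx":2.5,"ty":6,"tz":0,"wx":0,"wy":0,"wz":-0.006},{"fingers":20,"tx":0,"ty":0,"tz":15,"wx":0,"wy":0,"wz":0},{"fingers":20,"tx":0,"ty":0,"tz":15,"wx":0,"wy":0,"wz":0},{"fingers":20,"tx":0,"ty":0,"tz":0,"wx":0,"wy":0,"wz":0}]'
python3 go.py .5595 .1736 .212 0
```

```text
t: 12.7
tool_pos: [0.5584, 0.1739, 0.2399]
eef_rot: [-0.261, -3.126, 0.002]
ft_force: [-0.7, 0.5, 1.1]
width: 0.201
grasp_force: 0.0
t 12.7 pos [0.5584 0.1739 0.2399] F [-0.7  0.5  1.1] w 0.2
turn(tool) [-0.0018 -0.0046 -0.0003]
shift(tool,mm) [-1.3 -0.  27.9]
```

```bash
python3 -m handwheel '[{"fingers":20,"tx":0,"ty":0,"tz":8,"wx":-0.002,"wy":-0.0045,"wz":0},{"fingers":20,"tx":0,"ty":0,"tz":8,"wx":0,"wy":0,"wz":0},{"fingers":20,"tx":0,"ty":0,"tz":8,"wx":0,"wy":0,"wz":0},{"fingers":20,"tx":0,"ty":0,"tz":4,"wx":0,"wy":0,"wz":0},{"fingers":20,"tx":0,"ty":0,"tz":0,"wx":0,"wy":0,"wz":0}]'
python3 jar.py
cat > plan.py <<'E'
from h import *
from go import ex,ey,ez,A
import sys
s0=.2045; X=.5228; L=.230
# jar pose at tilt th: ladder model, foot front-top corner against rim, bottom edge on bench
def jar(th):
    c,s=np.cos(th),np.sin(th)
    piv=s0+.008*s            # bottom front edge s (slides back)
    # local: (r outward from pivot away from tray, h up axis)
    f=lambda r,h:(piv+r*c-h*s, r*s+h*c)
    return f
def tcp(th_deg,tilt_deg,ins=.018,off=.0185,hook=0):
    f=jar(np.radians(th_deg)); # tip mid-gap point at wall: r = 38+off, h = L-ins
    ps,pz=f(.038+off,L-ins); return ps,pz
rows=[(0,0),(5,5),(10,10),(15,15),(20,20),(25,25),(30,30),(35,35),(40,39),(45,43),(50,47),(55,50),(60,53),(65,56),(70,59),(75,61),(80,63),(84,64),(87,65)]
if __name__=='__main__':
    prev=None
    for th,ti in rows:
        # gap point at tool z = +5mm-14/2 => use tool point z=-2mm
        ps,pz=tcp(th,ti,.0095); t=np.radians(ti); z=-np.cos(t)*ez+np.sin(t)*ey
        p=ex*X+ey*ps+ez*pz+.002*z
        if prev is not None:
            pp,pt=prev; d=A(pt).T@(p-pp)*1000; print(th,ti,'tcp',p.round(3),'rows shift',d.round(1),'wx',-round(np.radians(ti-pt),3))
        else: print('start',p.round(4))
        prev=(p,ti)
E
python3 plan.py
```

```text
t: 13.32
tool_pos: [0.5586, 0.1735, 0.2121]
eef_rot: [0.262, 3.13, 0.001]
ft_force: [-0.6, 0.8, 0.7]
width: 0.2
grasp_force: 0.0
t 13.325 pos [0.5586 0.1735 0.2121] F [-0.6  0.8  0.7] w 0.2
tool s 0.2635137524568208 x 0.5223048784807119
wrist mouth [0.5533 0.1586 0.    ] r 25.0 s 0.2479 x 0.5195
start [0.5588 0.171  0.2185]
5 5 tcp [0.556 0.153 0.223] rows shift [  0.  -18.6  -4.1] wx -0.087
10 10 tcp [0.553 0.134 0.225] rows shift [ -0.  -18.6  -4. ] wx -0.087
15 15 tcp [0.549 0.115 0.226] rows shift [ -0.  -18.6  -4. ] wx -0.087
20 20 tcp [0.546 0.097 0.225] rows shift [ -0.  -18.6  -3.9] wx -0.087
25 25 tcp [0.543 0.078 0.222] rows shift [  0.  -18.7  -3.9] wx -0.087
30 30 tcp [0.54  0.06  0.217] rows shift [ -0.  -18.7  -3.8] wx -0.087
35 35 tcp [0.537 0.042 0.211] rows shift [  0.  -18.8  -3.8] wx -0.087
40 39 tcp [0.534 0.024 0.204] rows shift [ -0.  -18.8  -3.8] wx -0.07
45 43 tcp [0.531 0.008 0.194] rows shift [ -0.  -19.   -3.4] wx -0.07
50 47 tcp [ 0.529 -0.008  0.184] rows shift [  0.  -19.1  -3.1] wx -0.07
55 50 tcp [ 0.526 -0.023  0.171] rows shift [ -0.  -19.2  -2.8] wx -0.052
60 53 tcp [ 0.524 -0.037  0.158] rows shift [  0.  -19.4  -2.1] wx -0.052
65 56 tcp [ 0.522 -0.049  0.143] rows shift [ -0.  -19.5  -1.4] wx -0.052
70 59 tcp [ 0.52  -0.061  0.127] rows shift [  0.  -19.6  -0.8] wx -0.052
75 61 tcp [ 0.518 -0.071  0.111] rows shift [ -0.  -19.7  -0.1] wx -0.035
80 63 tcp [ 0.517 -0.08   0.093] rows shift [  0.  -19.7   0.9] wx -0.035
84 64 tcp [ 0.516 -0.086  0.078] rows shift [ -0.  -15.8   1.4] wx -0.017
87 65 tcp [ 0.515 -0.089  0.067] rows shift [  0.  -11.8   1.5] wx -0.017
```

```bash
cat > st.py <<'E'
import sys
from plan import *
from go import togo
th,ti=map(float,sys.argv[1:3]); ps,pz=tcp(th,ti,.0095); t=np.radians(ti); z=-np.cos(t)*ez+np.sin(t)*ey
togo(ex*X+ey*ps+ez*pz+.002*z,A(ti))
if len(sys.argv)>3:
    p=shot('scene',sys.argv[3]); c=p['color'][90:330,190:400,::-1]; cv2.imwrite('pics/c_'+sys.argv[3],cv2.resize(c,None,fx=2.4,fy=2.4,interpolation=cv2.INTER_CUBIC))
E
python3 -m handwheel '[{"fingers":20,"tx":0,"ty":-3,"tz":-5,"wx":0,"wy":0,"wz":0},{"fingers":20,"tx":0,"ty":-6,"tz":-1.5,"wx":-0.029,"wy":0,"wz":0},{"fingers":20,"tx":0,"ty":-6,"tz":-1.3,"wx":-0.029,"wy":0,"wz":0},{"fingers":20,"tx":0,"ty":-6,"tz":-1.3,"wx":-0.029,"wy":0,"wz":0},{"fingers":20,"tx":0,"ty":-6,"tz":-1.3,"wx":-0.029,"wy":0,"wz":0},{"fingers":20,"tx":0,"ty":-6,"tz":-1.3,"wx":-0.029,"wy":0,"wz":0},{"fingers":20,"tx":0,"ty":0,"tz":0,"wx":0,"wy":0,"wz":0}]'
python3 st.py 10 10 s1.png
```

```text
t: 14.3
tool_pos: [0.5532, 0.1395, 0.2223]
eef_rot: [0.263, 3.109, 0.227]
ft_force: [-0.1, -0.2, -0.6]
width: 0.2
grasp_force: 0.1
t 14.3 pos [0.5532 0.1395 0.2223] F [-0.1 -0.2 -0.6] w 0.2
turn(tool) [-0.0285  0.0013 -0.0024]
shift(tool,mm) [-0.3 -4.9 -3.5]
```

View pics/c_s1.png

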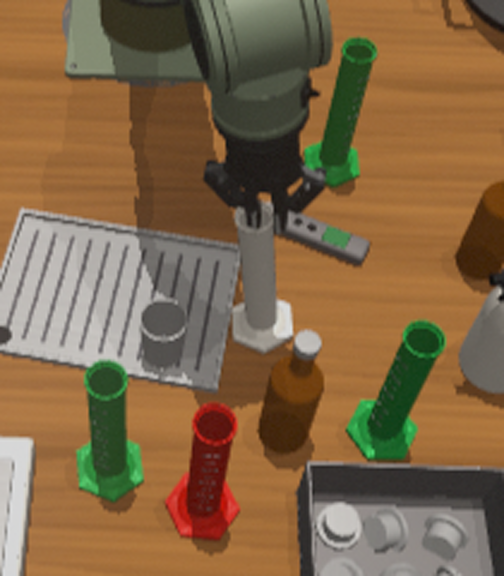

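The jar leans slightly toward the tray with its foot at the rim ((265,325) in the crop), one finger inside and one behind. I'll continue.

```bash
python3 -m handwheel '[{"fingers":20,"tx":0,"ty":-6,"tz":-2,"wx":-0.029,"wy":0,"wz":0},{"fingers":20,"tx":0,"ty":-6,"tz":-2,"wx":-0.029,"wy":0,"wz":0},{"fingers":20,"tx":0,"ty":-6,"tz":-1.3,"wx":-0.029,"wy":0,"wz":0},{"fingers":20,"tx":0,"ty":-5,"tz":-1.1,"wx":-0.024,"wy":0,"wz":0},{"fingers":20,"tx":0,"ty":-5,"tz":-1.1,"wx":-0.024,"wy":0,"wz":0},{"fingers":20,"tx":0,"ty":-5,"tz":-1.1,"wx":-0.024,"wy":0,"wz":0},{"fingers":20,"tx":0,"ty":-5,"tz":-1.1,"wx":-0.024,"wy":0,"wz":0},{"fingers":20,"tx":0,"ty":-5,"tz":-1.1,"wx":-0.024,"wy":0,"wz":0}]'
python3 st.py 22 22
```

```text
t: 15.35
tool_pos: [0.5458, 0.0968, 0.2226]
eef_rot: [0.255, 3.052, 0.546]
ft_force: [-0.2, -0.1, -0.4]
width: 0.205
grasp_force: 0.2
t 15.35 pos [0.5458 0.0968 0.2226] F [-0.2 -0.1 -0.4] w 0.2
turn(tool) [-0.0298  0.0012 -0.0004]
shift(tool,mm) [-0.6 -6.8 -3.7]
```

```bash
python3 -m handwheel '[{"fingers":20,"tx":-0.5,"ty":-5,"tz":-1.5,"wx":-0.025,"wy":0,"wz":0},{"fingers":20,"tx":0,"ty":-5,"tz":-1.5,"wx":-0.025,"wy":0,"wz":0},{"fingers":20,"tx":0,"ty":-5,"tz":-1.2,"wx":-0.025,"wy":0,"wz":0},{"fingers":20,"tx":0,"ty":-6,"tz":-1.3,"wx":-0.028,"wy":0,"wz":0},{"fingers":20,"tx":0,"ty":-6,"tz":-1.3,"wx":-0.028,"wy":0,"wz":0},{"fingers":20,"tx":0,"ty":-6,"tz":-1.3,"wx":-0.028,"wy":0,"wz":0},{"fingers":20,"tx":0,"ty":-6,"tz":-1.3,"wx":-0.028,"wy":0,"wz":0},{"fingers":20,"tx":0,"ty":-6,"tz":-1.3,"wx":-0.028,"wy":0,"wz":0}]'
python3 st.py 34 34 s2.png
```

```text
t: 16.35
tool_pos: [0.5388, 0.0523, 0.2128]
eef_rot: [0.247, 2.96, 0.866]
ft_force: [0.7, 0.0, -0.5]
width: 0.204
grasp_force: 0.1
t 16.35 pos [0.5388 0.0523 0.2128] F [ 0.7  0.  -0.5] w 0.2
turn(tool) [-0.024   0.0015 -0.0002]
shift(tool,mm) [-0.1 -5.9 -3.7]
```

View pics/c_s2.png

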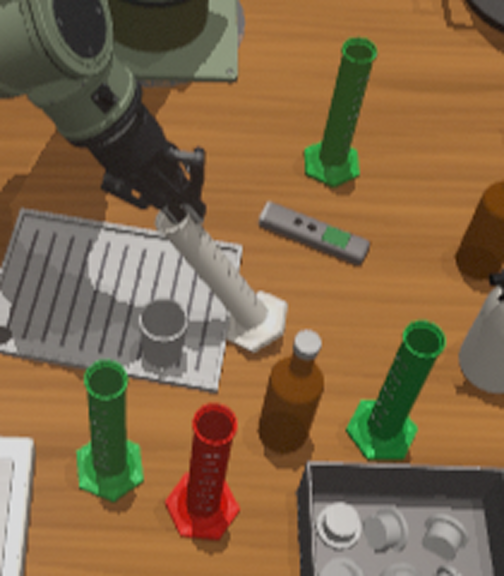

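The jar leans about 33° over the rim, held between the fingers, with its foot outside at (262,320). Everything else is undisturbed.

```bash
python3 -m handwheel '[{"fingers":20,"tx":0,"ty":-6,"tz":-1.8,"wx":-0.026,"wy":0,"wz":0},{"fingers":20,"tx":0,"ty":-6,"tz":-1.8,"wx":-0.026,"wy":0,"wz":0},{"fingers":20,"tx":0,"ty":-6,"tz":-1.5,"wx":-0.026,"wy":0,"wz":0},{"fingers":20,"tx":0,"ty":-6,"tz":-1.3,"wx":-0.023,"wy":0,"wz":0},{"fingers":20,"tx":0,"ty":-6,"tz":-1.3,"wx":-0.023,"wy":0,"wz":0},{"fingers":20,"tx":0,"ty":-6,"tz":-1.1,"wx":-0.023,"wy":0,"wz":0},{"fingers":20,"tx":0,"ty":-6,"tz":-1.1,"wx":-0.023,"wy":0,"wz":0},{"fingers":20,"tx":0,"ty":-6,"tz":-1.1,"wx":-0.023,"wy":0,"wz":0}]'
python3 st.py 45 43
python3 -m handwheel '[{"fingers":20,"tx":0,"ty":-6,"tz":-1.4,"wx":-0.022,"wy":0,"wz":0},{"fingers":20,"tx":0,"ty":-6,"tz":-1.3,"wx":-0.022,"wy":0,"wz":0},{"fingers":20,"tx":0,"ty":-6,"tz":-1.2,"wx":-0.022,"wy":0,"wz":0},{"fingers":20,"tx":0,"ty":-6,"tz":-1.1,"wx":-0.022,"wy":0,"wz":0},{"fingers":20,"tx":0,"ty":-6,"tz":-1,"wx":-0.018,"wy":0,"wz":0},{"fingers":20,"tx":0,"ty":-6,"tz":-1,"wx":-0.018,"wy":0,"wz":0}]'
python3 st.py 55 50
```

```text
t: 17.4
tool_pos: [0.5314, 0.0083, 0.1922]
eef_rot: [0.238, 2.849, 1.141]
ft_force: [0.5, -0.2, -0.1]
width: 0.2
grasp_force: 0.1
t 17.4 pos [0.5314 0.0083 0.1922] F [ 0.5 -0.2 -0.1] w 0.2
turn(tool) [0.0116 0.0013 0.0002]
shift(tool,mm) [-0.1  1.1 -1.9]
t: 18.15
tool_pos: [0.5265, -0.0209, 0.1708]
eef_rot: [0.231, 2.765, 1.312]
ft_force: [0.5, -0.5, -0.1]
width: 0.199
grasp_force: 0.1
t 18.15 pos [ 0.5265 -0.0209  0.1708] F [ 0.5 -0.5 -0.1] w 0.2
turn(tool) [0.0131 0.0012 0.0002]
shift(tool,mm) [-0.1 -0.8 -2. ]
```

```bash
python3 -m handwheel '[{"fingers":20,"tx":0,"ty":-5.6,"tz":-1.1,"wx":-0.013,"wy":0,"wz":0},{"fingers":20,"tx":0,"ty":-5.6,"tz":-1,"wx":-0.013,"wy":0,"wz":0},{"fingers":20,"tx":0,"ty":-5.6,"tz":-0.8,"wx":-0.013,"wy":0,"wz":0},{"fingers":20,"tx":0,"ty":-5.6,"tz":-0.7,"wx":-0.013,"wy":0,"wz":0},{"fingers":20,"tx":0,"ty":-5.6,"tz":-0.6,"wx":-0.013,"wy":0,"wz":0},{"fingers":20,"tx":0,"ty":-5.6,"tz":-0.5,"wx":-0.013,"wy":0,"wz":0},{"fingers":20,"tx":0,"ty":-5.6,"tz":-0.4,"wx":-0.013,"wy":0,"wz":0}]'
python3 st.py 65 56 s3.png
```

```text
t: 19.02
tool_pos: [0.5219, -0.0481, 0.1427]
eef_rot: [0.225, 2.698, 1.433]
ft_force: [-0.2, 0.6, -0.2]
width: 0.201
grasp_force: 0.2
t 19.025 pos [ 0.5219 -0.0481  0.1427] F [-0.2  0.6 -0.2] w 0.2
turn(tool) [-0.0009  0.0011  0.0004]
shift(tool,mm) [-0.1 -0.2 -1.5]
```

View pics/c_s3.png

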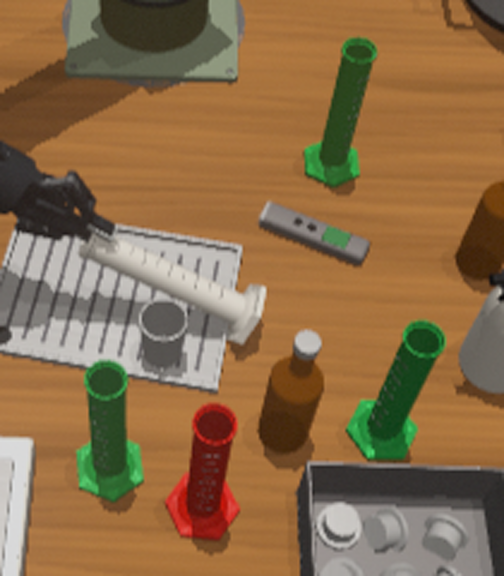

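The jar is at about 65°, its mouth descending over the tray at (100,245), with the beaker clear and the foot at (250,315) outside the rim. I'll lower on more slowly, with a relative turn of about 9° so far.

```bash
python3 -m handwheel '[{"fingers":20,"tx":0,"ty":-5,"tz":-0.4,"wx":-0.011,"wy":0,"wz":0},{"fingers":20,"tx":0,"ty":-5,"tz":-0.4,"wx":-0.011,"wy":0,"wz":0},{"fingers":20,"tx":0,"ty":-5,"tz":-0.2,"wx":-0.011,"wy":0,"wz":0},{"fingers":20,"tx":0,"ty":-5,"tz":-0.2,"wx":-0.011,"wy":0,"wz":0},{"fingers":20,"tx":0,"ty":-5,"tz":0,"wx":-0.011,"wy":0,"wz":0},{"fingers":20,"tx":0,"ty":-5,"tz":0,"wx":-0.011,"wy":0,"wz":0},{"fingers":20,"tx":0,"ty":-5,"tz":0,"wx":-0.011,"wy":0,"wz":0},{"fingers":20,"tx":0,"ty":-4,"tz":0,"wx":-0.01,"wy":0,"wz":0}]'
python3 st.py 75 61
python3 st.py 85 65; python3 st.py 90 65;python3 st.py 93.5 65
```

```text
t: 20.08
tool_pos: [0.5184, -0.0694, 0.1102]
eef_rot: [0.219, 2.628, 1.545]
ft_force: [0.3, -0.8, -1.1]
width: 0.199
grasp_force: 0.3
t 20.075 pos [ 0.5184 -0.0694  0.1102] F [ 0.3 -0.8 -1.1] w 0.2
turn(tool) [-0.0013  0.0012  0.0004]
shift(tool,mm) [-0.1 -0.4 -1.6]
t 20.075 pos [ 0.5184 -0.0694  0.1102] F [ 0.3 -0.8 -1.1] w 0.2
turn(tool) [-0.0711  0.0012  0.0005]
shift(tool,mm) [ -0.1 -39.7   1.8]
t 20.075 pos [ 0.5184 -0.0694  0.1102] F [ 0.3 -0.8 -1.1] w 0.2
turn(tool) [-0.0711  0.0012  0.0005]
shift(tool,mm) [ -0.1 -59.1   6.1]
t 20.075 pos [ 0.5184 -0.0694  0.1102] F [ 0.3 -0.8 -1.1] w 0.2
turn(tool) [-0.0711  0.0012  0.0005]
shift(tool,mm) [ -0.1 -72.4  10. ]
```

```bash
python3 -m handwheel '[{"fingers":20,"tx":0,"ty":-5,"tz":0,"wx":-0.012,"wy":0,"wz":0},{"fingers":20,"tx":0,"ty":-5,"tz":0,"wx":-0.012,"wy":0,"wz":0},{"fingers":20,"tx":0,"ty":-5,"tz":0,"wx":-0.012,"wy":0,"wz":0},{"fingers":20,"tx":0,"ty":-5,"tz":0,"wx":-0.012,"wy":0,"wz":0},{"fingers":20,"tx":0,"ty":-5,"tz":0,"wx":-0.012,"wy":0,"wz":0},{"fingers":20,"tx":0,"ty":-5,"tz":0,"wx":-0.012,"wy":0,"wz":0},{"fingers":20,"tx":0,"ty":-5,"tz":0,"wx":-0.012,"wy":0,"wz":0},{"fingers":20,"tx":0,"ty":-4,"tz":0,"wx":-0.012,"wy":0,"wz":0}]'
python3 -m handwheel '[{"fingers":20,"tx":0,"ty":-3,"tz":0,"wx":0,"wy":0,"wz":0},{"fingers":20,"tx":0,"ty":-3,"tz":0,"wx":0,"wy":0,"wz":0},{"fingers":20,"tx":0,"ty":0,"tz":0,"wx":0,"wy":0,"wz":0}]'
cat > lie.py <<'E'
from h import *
from go import ex,ey,ez
from scipy.optimize import least_squares
for cam in('top','scene','wrist'):
    p=shot(cam); W=cloud(p); S=cv2.cvtColor(p['color'],cv2.COLOR_RGB2HSV)[...,1]; V=p['color'].max(2)
    s=W@ey; x=W@ex; z=W[...,2]
    m=(S<80)&(V>60)&(abs(x-.524)<.03)&(s>.02)&(s<.19)&(z>.022)
    q=W[m]; 
    if len(q)<30: print(cam,len(q)); continue
    Q=np.stack([q@ey,q@ex,q[:,2]],1)
    def f(v): # axis x=a+b s, z=c+d s ; radius .02
        ds=(Q[:,1]-v[0]-v[1]*(Q[:,0]-.1))/np.hypot(1,v[1]); dz=(Q[:,2]-v[2]-v[3]*(Q[:,0]-.1))/np.hypot(1,v[3]); return np.hypot(ds,dz)-.02
    o=least_squares(f,[.523,0,.05,.2],loss='soft_l1',f_scale=.002); a,b,c,d=o.x
    print(cam,len(q),'axis x@.1',a.round(4),'yaw deg',np.degrees(b).round(1),'z@.1',c.round(4),'slope deg',np.degrees(np.arctan(d)).round(1),'z@s=0',(c-.1*d).round(4),'rms',np.sqrt((f(o.x)**2).mean()).round(4))
    g=(S<80)&(V>60)&(abs(x-.524)<.05)&(s>.19)&(s<.30)&(z>.02)
    if g.sum()>5: print('  foot s',np.percentile(s[g],[1,50,99]).round(4),'zmax',z[g].max().round(3))
E
python3 lie.py; python3 st.py 93.5 67
```

```text
t: 21.08
tool_pos: [0.5155, -0.0867, 0.0754]
eef_rot: [0.212, 2.545, 1.666]
ft_force: [0.4, 1.1, -0.6]
width: 0.195
grasp_force: 0.3
t: 21.45
tool_pos: [0.5151, -0.089, 0.0702]
eef_rot: [0.212, 2.546, 1.665]
ft_force: [-0.7, 0.3, 0.1]
width: 0.2
grasp_force: 0.3
top 554 axis x@.1 0.5303 yaw deg 1.9 z@.1 0.0441 slope deg -2.5 z@s=0 0.0485 rms 0.0028
  foot s [0.1907 0.2069 0.2158] zmax 0.083
scene 654 axis x@.1 0.5307 yaw deg 2.0 z@.1 0.0408 slope deg -2.6 z@s=0 0.0453 rms 0.0023
  foot s [0.1905 0.2051 0.2154] zmax 0.079
wrist 2757 axis x@.1 0.5279 yaw deg 2.0 z@.1 0.0434 slope deg -3.0 z@s=0 0.0486 rms 0.0007
  foot s [0.1937 0.2057 0.2125] zmax 0.077
t 21.6 pos [ 0.5152 -0.0889  0.0704] F [ 1.   0.6 -0.4] w 0.2
turn(tool) [-0.0109  0.001   0.0008]
shift(tool,mm) [  0.  -28.6   5.2]
```

```bash
python3 -m handwheel '[{"fingers":20,"tx":0,"ty":-2.5,"tz":0.4,"wx":0,"wy":0,"wz":0},{"fingers":20,"tx":0,"ty":-2.5,"tz":0.4,"wx":0,"wy":0,"wz":0},{"fingers":20,"tx":0,"ty":-2.5,"tz":0.4,"wx":0,"wy":0,"wz":0},{"fingers":20,"tx":0,"ty":-2.5,"tz":0.4,"wx":0,"wy":0,"wz":0},{"fingers":20,"tx":0,"ty":-2.5,"tz":0.4,"wx":0,"wy":0,"wz":0},{"fingers":20,"tx":0,"ty":-2.5,"tz":0.4,"wx":0,"wy":0,"wz":0},{"fingers":20,"tx":0,"ty":-2.5,"tz":0.4,"wx":0,"wy":0,"wz":0},{"fingers":20,"tx":0,"ty":0,"tz":0,"wx":0,"wy":0,"wz":0}]'
python3 lie.py; python3 st.py 93.5 67
```

```text
t: 22.6
tool_pos: [0.5144, -0.0934, 0.0529]
eef_rot: [0.212, 2.546, 1.665]
ft_force: [0.4, -0.5, -0.8]
width: 0.201
grasp_force: 0.3
top 550 axis x@.1 0.5278 yaw deg -1.3 z@.1 0.0477 slope deg 16.7 z@s=0 0.0178 rms 0.0076
  foot s [0.1912 0.2035 0.2117] zmax 0.081
scene 623 axis x@.1 0.5305 yaw deg 1.9 z@.1 0.0323 slope deg 1.9 z@s=0 0.0291 rms 0.0023
  foot s [0.1905 0.2033 0.2116] zmax 0.082
wrist 2710 axis x@.1 0.5279 yaw deg 2.0 z@.1 0.0348 slope deg 1.8 z@s=0 0.0317 rms 0.0004
  foot s [0.192  0.2018 0.2083] zmax 0.076
t 22.75 pos [ 0.5144 -0.0933  0.0532] F [ 0.5 -0.  -0.3] w 0.2
turn(tool) [-0.0108  0.0011  0.0007]
shift(tool,mm) [ -0.  -11.    2.4]
```

```bash
python3 -m handwheel '[{"fingers":20,"tx":0,"ty":-1.5,"tz":0.2,"wx":0,"wy":0,"wz":0},{"fingers":20,"tx":0,"ty":-1.5,"tz":0.2,"wx":0,"wy":0,"wz":0},{"fingers":20,"tx":0,"ty":-1.5,"tz":0.2,"wx":0,"wy":0,"wz":0},{"fingers":20,"tx":0,"ty":-1.5,"tz":0.2,"wx":0,"wy":0,"wz":0},{"fingers":20,"tx":0,"ty":-1.5,"tz":0.2,"wx":0,"wy":0,"wz":0},{"fingers":20,"tx":0,"ty":0,"tz":0,"wx":0,"wy":0,"wz":0}]'
python3 lie.py
python3 -m handwheel '[{"fingers":20,"tx":0,"ty":-1,"tz":0,"wx":0,"wy":0,"wz":0},{"fingers":20,"tx":0,"ty":-1,"tz":0,"wx":0,"wy":0,"wz":0},{"fingers":20,"tx":0,"ty":0,"tz":0,"wx":0,"wy":0,"wz":0}]'
python3 lie.py|grep wrist -A1
```

```text
t: 23.5
tool_pos: [0.5141, -0.0954, 0.0457]
eef_rot: [0.212, 2.546, 1.665]
ft_force: [0.2, -0.4, -0.6]
width: 0.2
grasp_force: 0.0
top 545 axis x@.1 0.5303 yaw deg 2.2 z@.1 0.0326 slope deg 3.4 z@s=0 0.0266 rms 0.0029
  foot s [0.1903 0.2025 0.2107] zmax 0.083
scene 605 axis x@.1 0.5309 yaw deg 1.7 z@.1 0.0295 slope deg 3.3 z@s=0 0.0238 rms 0.0023
  foot s [0.1904 0.2033 0.2115] zmax 0.077
wrist 2794 axis x@.1 0.5279 yaw deg 2.0 z@.1 0.0318 slope deg 3.4 z@s=0 0.0258 rms 0.0003
  foot s [0.1922 0.2004 0.2073] zmax 0.077
t: 24.02
tool_pos: [0.5139, -0.0962, 0.0439]
eef_rot: [0.212, 2.546, 1.665]
ft_force: [0.4, 0.0, -0.2]
width: 0.201
grasp_force: 0.1
wrist 2760 axis x@.1 0.5279 yaw deg 2.0 z@.1 0.0318 slope deg 3.4 z@s=0 0.0257 rms 0.0004
  foot s [0.1918 0.2004 0.2077] zmax 0.076
```

The jar lies at the predicted 3.4° slope and is unloaded. I'll ease the fingers apart a little and withdraw along its axis.

```bash
python3 -m handwheel '[{"fingers":26,"tx":0,"ty":0,"tz":0,"wx":0,"wy":0,"wz":0},{"fingers":26,"tx":0,"ty":0,"tz":0,"wx":0,"wy":0,"wz":0},{"fingers":26,"tx":0,"ty":-2,"tz":-4.5,"wx":0,"wy":0,"wz":0},{"fingers":26,"tx":0,"ty":-2,"tz":-4.5,"wx":0,"wy":0,"wz":0},{"fingers":26,"tx":0,"ty":-2,"tz":-4.5,"wx":0,"wy":0,"wz":0},{"fingers":26,"tx":0,"ty":-2,"tz":-4.5,"wx":0,"wy":0,"wz":0},{"fingers":26,"tx":0,"ty":-2,"tz":-4.5,"wx":0,"wy":0,"wz":0},{"fingers":26,"tx":0,"ty":-2,"tz":-4.5,"wx":0,"wy":0,"wz":0}]'
python3 lie.py|grep wrist -A1
```

```text
t: 25.18
tool_pos: [0.509, -0.1257, 0.0438]
eef_rot: [0.212, 2.546, 1.665]
ft_force: [-0.9, 0.0, -1.2]
width: 0.259
grasp_force: 0.0
wrist 2085 axis x@.1 0.5278 yaw deg 2.1 z@.1 0.0318 slope deg 3.5 z@s=0 0.0257 rms 0.0005
  foot s [0.1925 0.2004 0.2075] zmax 0.076
```

Clear by 30 mm and the jar hasn't moved. I'll back off along the tool, rise, and check all the poses.

```bash
python3 -m handwheel '[{"fingers":26,"tx":0,"ty":0,"tz":-30,"wx":0,"wy":0,"wz":0},{"fingers":26,"tx":0,"ty":0,"tz":-40,"wx":0,"wy":0,"wz":0},{"fingers":26,"tx":0,"ty":40,"tz":-30,"wx":0,"wy":0,"wz":0},{"fingers":26,"tx":0,"ty":50,"tz":-20,"wx":0,"wy":0,"wz":0},{"fingers":26,"tx":0,"ty":0,"tz":0,"wx":0,"wy":0,"wz":0},{"fingers":26,"tx":0,"ty":0,"tz":0,"wx":0,"wy":0,"wz":0}]'
python3 lie.py; python3 fit.py | grep -E "top|scene|bottle|beaker"
python3 - <<'E'
from h import *
from go import ex,ey
p=shot('top'); W=cloud(p); S=cv2.cvtColor(p['color'],cv2.COLOR_RGB2HSV)[...,1]; z=W[...,2]
q=W[(S<70)&(z>.016)&(z<.035)&(np.hypot(W[...,0]-.41,W[...,1]-.22)<.1)&(W@ex<.47)];print('meter',np.median(q,0),len(q))
q=W[(S<80)&(abs(W@ex-.524)<.05)&(z>.004)&(W@ey>.206)&(W@ey<.24)]; print('foot s max',np.percentile(q@ey,[50,95,99]))
E
```

```text
t: 26.08
tool_pos: [0.4965, -0.1981, 0.1738]
eef_rot: [0.212, 2.547, 1.665]
ft_force: [-0.2, -0.1, -1.2]
width: 0.26
grasp_force: 0.0
top 544 axis x@.1 0.5278 yaw deg -0.8 z@.1 0.0455 slope deg 18.5 z@s=0 0.012 rms 0.0075
  foot s [0.1903 0.2019 0.211 ] zmax 0.083
scene 606 axis x@.1 0.5308 yaw deg 1.9 z@.1 0.0295 slope deg 3.4 z@s=0 0.0235 rms 0.0022
  foot s [0.1904 0.2033 0.2115] zmax 0.079
wrist 1764 axis x@.1 0.5276 yaw deg 1.9 z@.1 0.0319 slope deg 3.4 z@s=0 0.0259 rms 0.0004
  foot s [0.1911 0.2006 0.2074] zmax 0.077
top tray ((524.0087280273438, -51.28474426269531), (342.2168273925781, 227.1817626953125), 80.63892364501953) z 0.003563449573091182
 bottle cap 76 [0.70412469 0.17573129 0.22482172]
 bottle all [0.67680544 0.14572915 0.05019222] [0.73485867 0.20338625 0.23162182]
 beaker [ 0.575 -0.002  0.071] [0.632 0.056 0.095]
scene tray ((517.301513671875, -55.898529052734375), (345.3905944824219, 235.66795349121094), 80.60887908935547) z 0.0004625147636453386
 bottle cap 145 [0.71416427 0.1734496  0.22163544]
 bottle all [0.68556919 0.14485402 0.0504436 ] [0.74048381 0.20365432 0.22749346]
 beaker [ 0.577 -0.002  0.07 ] [0.637 0.106 0.089]
meter [0.41142725 0.21977227 0.02235672] 352
foot s max [0.20785237 0.21810473 0.21863041]
```

```bash
python3 -c "
from station import *
print(close_job())"
```

```text
the job is handed in; nothing more can be done
None
```

The jar lies on its side over the tray's +y end rim, mouth in the tray and foot outside, with its face measured within about 1 mm of the rim. It was slid and tipped without gripping or lifting; in the final camera check the tray, beaker, nearby bottle and meter had not moved and the gripper was clear. I handed it in at about 26 s.

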